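# Lock the collar of the cheese drum cutter

### The arm

A 6-joint arm with a two-finger parallel gripper is mounted at the origin on the work surface. World frame = base frame: x ahead of the robot, y to its left, z up, the work surface at z = 0. Lengths are in mm, angles in rad, forces in N, time in s.
With the tool pointing down it reaches from about 350 to 975 mm from the base axis. Payload 7.1 kg.
Tool frame: the origin (TCP) lies midway between the tips of the shut fingers; the grasp point (between the pads) lies 19 mm behind it (ctrl.grip_point_offset is the distance from the TCP to the grasp point, in mm); z points along the fingers, y is the line along which they close (so a half turn about z gives the same grasp; the last joint's range is limited). The gripper opens to 88 mm and grips with 3 to 60 N. Pads are 20 mm wide; open, the fingers measure 115 mm over their backs; the gripper's body (75 mm by 178 mm) begins 61 mm behind the grasp point.
Start: joints at [-1.222, 0.423, 1.63, -0, 1.089, -0.019], TCP at [224.743, -583.177, 222.675] pointing down, gripper open.
Joint ranges: [-3, 3], [-0.9, 2.11], [0.09, 2.58], [-1.31, 4.45], [0.11, 2.69], [-2.54, 2.54]. Speed limits (rad/s): [2.39, 2.39, 3.01, 3.14, 3.14, 3.14].

### API

Orientations are given as a rotation vector (axis times angle).
In Python, from workcell import get_obs, optics, close_job, spotter, ctrl gives the robot as it stands. The module is installed in compiled form; this text tells all that it offers.
- The arm moves only by the tool move_arm, never from a script. Its argument "rows" is a list of rows, each a list of 5 numbers: the shift along the tool's x, y, z in cm, then the turn about the tool's z in degrees, then the opening in per cent of the stroke, from 0 (shut) to 100 (fully open). A call has 1 to 10 rows; each row shifts and turns the commanded pose from where the row before left it, along the tool's axes as they then stand; what a row does not reach is not made up. A row lasts 1/8 s, in which the tool goes at most 62.5 mm and 10.7 degrees, less where a joint would pass 70% of its speed; a pose out of reach is approached as far as the arm can. A call with a gripper value outside its range is refused whole. The fingers move at their own pace and stop on an object; the grip force is fixed at half the most. Time passes only in rows, so rows that do not move let the fingers close. It gives the time, the measured TCP pose, the force, the opening and the grip force at its end, in the units of the state.
- get_obs(): the state, without advancing time (a new reading comes with each control period).
- optics.get_image(name): name is "scene" or "top" or "wrist"; returns the picture (400x640x3 uint8, blue, green, red); there is no depth.
- optics.calibration(name): a dict with "camera_matrix" (3x3 intrinsics, pixels), "distortion" ([k1, k2, p1, p2, k3] as OpenCV has them; the pictures are not rectified), "xyz" and "orientation" of the camera in the world. Camera axes: x right, y down, z forward; pixel columns grow to the right and rows downward; lengths in mm; the calibration is good to about 2 mm. A picture is of the moment at which its call begins: read the wrist's pose just before it. calibration takes no time and is no camera call; for the wrist camera it gives the pose at the moment of the call.
- close_job(): hands the job in; it is judged then, once.
Trained networks look in the newest picture that a camera, given by its name, has taken for a name from the list of things; names that differ only in an ending like _2 or _b are one class to them, and where a whole thing is asked for, a point or a joint stands for the part that bears it (a point fixed in the world has none). Each returns a list of dicts, best first, with "conf" (0 to 1); they miss things now and then, are a little off and sometimes report something else, mostly with a low value. They report only what shows in the picture. A call takes as long as a camera call.
- spotter.find_in(camera, label): "point" ([column, row] in pixels, amid what is visible of it).
- spotter.regions_of(camera, label): "region" (400x640 bool, what is visible of it) and "point" ([column, row] in pixels, amid what is visible of it).
The state is a dict: "t": time; "qpos": joint angles; "qvel": joint speeds; "joint_torque": joint torques, N m; "ee_pos": TCP position; "orientation": TCP orientation; "ft_force": force on the tool from outside, world axes, zero at the start; "moment": the same for the moment, N m; "width": finger opening in mm; "grasp_force": force on a finger pad.
Only numpy, scipy, OpenCV 4.12 (cv2) and the standard library are available. Lean on these libraries where they do the work, as an engineer would, in place of code of your own. Each camera call takes 0.05 s, during which the arm holds its last target. There are 200 camera calls.

### The job

Close the drum cutter on the steel table: turn its black lock collar clockwise (seen from above) by its lugs, under the steel bridge, until the collar's tab stands over the mark rib on the drum, and nip it up firmly against its stop without straining it. The bridge is in the way of any single sweep, so you will have to change lugs on the way; leave the things around the cutter where they are.

Things in the scene. Friction and masses are not known exactly. Their poses are not given: they have to be found in the camera images.
- cutter: drum cutter, bolted down; origin on the table under the drum's vertical axis. Grey foot 200 (x) x 330 (y) x 30; drum 156 diameter, 98 high. A fixed steel bridge, 36 wide (x), 314 long, lies along its y axis over the centre, heights 145 to 163 (nut to 169), on posts 32 x 18 at y = +-148. Lugs pass under it; a finger beside a lug cannot.
- collar (a joint): angle of the captive black collar about the drum's vertical axis, rad; grows clockwise seen from above; solid stop = locked at 2.65. Disc 170 diameter, heights 100 to 124, three like lugs 120 degrees apart. Stays where left. At a lug 108 from the axis it takes 5 N to turn at 0, rising evenly to 9 N by the stop. Nip it up there: at least 13 N for 0.1 s, best 16 to 25; over 45 N strains the cutter.
- lug_a (a point): lug a: middle of its top edge, 108 from the axis, height 136. An upright radial blade 16 thick, from 85 to 122 from the axis, heights 100 to 136. In the cutter's frame it stands at 4.14 rad (counter-clockwise from x) minus the collar angle.
- lug_b (a point): lug b, like lug a; stands at 6.234 rad minus the collar angle
- lug_c (a point): lug c, like lug a; stands at 8.328 rad minus the collar angle
- tab (a point): top of the collar's small tab, a thin radial rib 8 wide reaching to 107 from the axis, heights 102 to 114, midway between lugs a and c; this point is 100 from the axis
- mark (a point): top end of the locked mark, an upright steel rib 8 wide on the side of the drum reaching to 107 from the axis, heights 40 to 90; this point is 100 from the axis. In the locked position the tab is right above it.
- tin: food tin, 90 diameter, 110 high, standing beside the cutter; origin under its centre
- jar: closed jar, 60 diameter, 90 high, standing beside the cutter; origin under its centre
- bowl: small steel bowl, 100 diameter, 45 high, beyond the cutter; origin under its centre
- spatula: spatula lying flat beyond the cutter, 190 long; origin near its middle, on the table

How it is judged (in metres and radians):
On the way:
1. the collar is nipped up: pressed against its stop at the locked mark with at least 13 N (value of joint collar above 2.6 rad and contact force between anything else and cutter above 13 N), for 0.1 s.
At the end, for the whole second after the job is handed in: the collar is left at its locked position: angle above 2.60 rad (stop at 2.65), its tab within 6 mm of the mark rib seen from above (value of joint collar above 2.6 rad and horizontal distance between tab and mark below 0.006 m); the robot touches nothing.
It fails at once if the cutter is strained: a force above 45 N on it (contact force between anything else and cutter above 45 N).
It fails at once if a thing around the cutter is moved by more than 20 mm (distance of any of tin, jar, bowl, spatula from where it was at the start of the episode above 0.02 m).
It also fails if it takes over 51 s, if anything falls off the work surface, if the arm or the gripper's body presses on something with over 40 N, if the wrist force passes 120 N, or if a joint passes its speed limit or range.

## Working session

There is one attempt and no reset: what is moved stays moved. The work goes in short steps, Python scripts to look and compute and a tool call to move; the robot and the scene stay as the last step left them, time stands still between calls to the robot, and variables do not carry over. Pictures are saved under pics/ and viewed, at most 10 in all, crops included, and the job is handed in when it is done.

Besides the shell and the picture viewer there is one more tool, called as name(argument=value, ...) on one line, values as JSON. move_arm: Moves the arm, as the interface text tells. Its arguments: {"type":"object","properties":{"rows":{"type":"array","items":{"type":"array","items":{"type":"number"}}}},"required":["rows"]}

```bash
mkdir -p pics
cat > h.py <<'E'
import numpy as np,cv2
from scipy.spatial.transform import Rotation as R
from workcell import get_obs, optics, close_job, spotter, ctrl
def cal(n):
    c=optics.calibration(n);K=np.array(c["camera_matrix"],float);d=np.array(c["distortion"],float)
    o=np.array(c["orientation"],float)
    Rm=o if o.shape==(3,3) else R.from_rotvec(o).as_matrix()
    return K,d,np.array(c["xyz"],float),Rm
def ray(c,p):
    K,d,x,Rm=c
    u=cv2.undistortPoints(np.array([[p]],float),K,d)[0,0]
    v=Rm@np.array([u[0],u[1],1]);return x,v/np.linalg.norm(v)
def atz(c,p,z):
    x,v=ray(c,p);return x+v*(z-x[2])/v[2]
def tri(rs):
    A=np.zeros((3,3));b=np.zeros(3)
    for x,v in rs:
        P=np.eye(3)-np.outer(v,v);A+=P;b+=P@x
    return np.linalg.solve(A,b)
def proj(c,P):
    K,d,x,Rm=c
    return cv2.projectPoints(np.array(P,float).reshape(-1,3),cv2.Rodrigues(Rm.T)[0],-Rm.T@x,K,d)[0][:,0]
E
python3 - <<'E'
from h import *
o=get_obs();print(o["t"],o["ee_pos"],o["orientation"],o["ft_force"],o["width"],ctrl.grip_point_offset)
for n in["scene","top"]:
    im=optics.get_image(n);cv2.imwrite(f"pics/{n}0.png",im);c=cal(n);print(n,c[2].round(),c[3].round(2).tolist(),optics.calibration(n)["orientation"])
    for l in["cutter","lug_a","tab","mark","tin","jar","bowl","spatula"]:
        print(l,[(np.round(r["point"]).tolist(),round(r["conf"],2)) for r in spotter.find_in(n,l)][:5])
E
```

```text
0.0 [ 224.54769997 -582.68887121  221.92378205] [-3.08716795e+00 -5.74314342e-01  4.91061642e-04] [ 0.56593982 -0.10092772 -0.319339  ] 87.67701113573224 18.700000000000003
scene [1317.  717.  724.] [[-0.69, 0.39, -0.61], [0.73, 0.37, -0.58], [0.0, -0.85, -0.53]] [-0.97075018 -2.25775385  1.24895934]
cutter [([320.0, 214.0], 0.9)]
lug_a [([310.0, 200.0], 0.62)]
tab [([315.0, 201.0], 0.86)]
mark [([318.0, 211.0], 0.58)]
tin [([404.0, 236.0], 0.58)]
jar [([239.0, 182.0], 0.58)]
bowl [([303.0, 252.0], 0.9)]
spatula [([239.0, 186.0], 0.73), ([240.0, 238.0], 0.67)]
top [ 539.   60. 1184.] [[-0.02, -1.0, 0.08], [-1.0, 0.02, -0.03], [0.03, -0.08, -1.0]] [-2.17264569  2.21306544 -0.12167465]
cutter [([319.0, 238.0], 0.93)]
lug_a [([307.0, 253.0], 0.75)]
tab [([327.0, 260.0], 0.67)]
mark [([317.0, 236.0], 0.56)]
tin [([231.0, 255.0], 0.83)]
jar [([416.0, 213.0], 0.58)]
bowl [([291.0, 182.0], 0.85)]
spatula [([358.0, 170.0], 0.76), ([311.0, 263.0], 0.63)]
```

View pics/scene0.png

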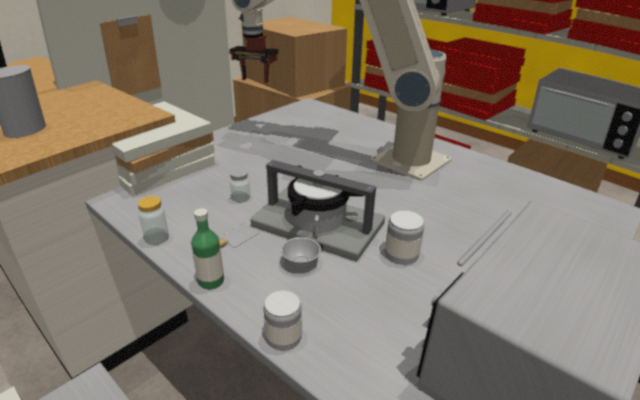

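View pics/top0.png

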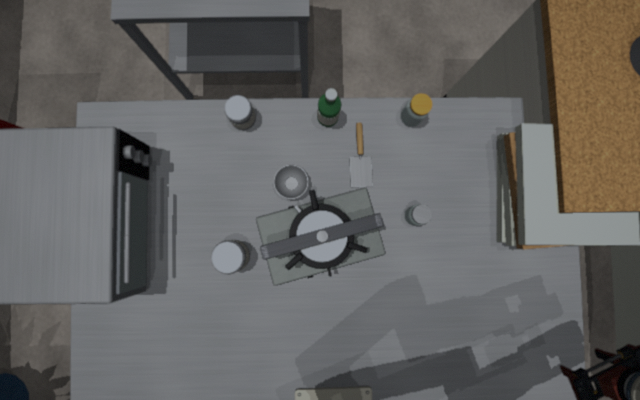

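Run:
```python
from h import *
t=cv2.imread("pics/top0.png");s=cv2.imread("pics/scene0.png")
a=cv2.resize(t[170:295,245:395],None,fx=5,fy=4.8,interpolation=cv2.INTER_CUBIC)
a=cv2.resize(t[175:295,245:395],(750,600),interpolation=cv2.INTER_CUBIC)
cv2.imwrite("pics/topc.png",a)
ct,cs=cal("top"),cal("scene")
p=spotter.regions_of
pt=[spotter.find_in(n,"cutter")[0]["point"] for n in("top","scene")]
print(tri([ray(ct,pt[0]),ray(cs,pt[1])]), atz(ct,(319,236.5),163))
o=get_obs();print(R.from_rotvec(o["orientation"]).as_matrix().round(3).tolist())
c=cal("wrist");print(c[2],c[3].round(3).tolist(),c[0])
```

```text
[532.37175905  32.6962474   37.98860292] [535.28136599  35.12481625 163.        ]
[[0.933, 0.36, -0.0], [0.36, -0.933, 0.0], [-0.0, -0.0, -1.0]]
[ 300.57925206 -553.01512315  385.80363274] [[0.36, -0.891, -0.278], [-0.933, -0.343, -0.108], [0.001, 0.298, -0.955]] [[355.08747282   0.         315.74126385]
 [  0.         355.08747282 201.36757106]
 [  0.           0.           1.        ]]
```

View pics/topc.png

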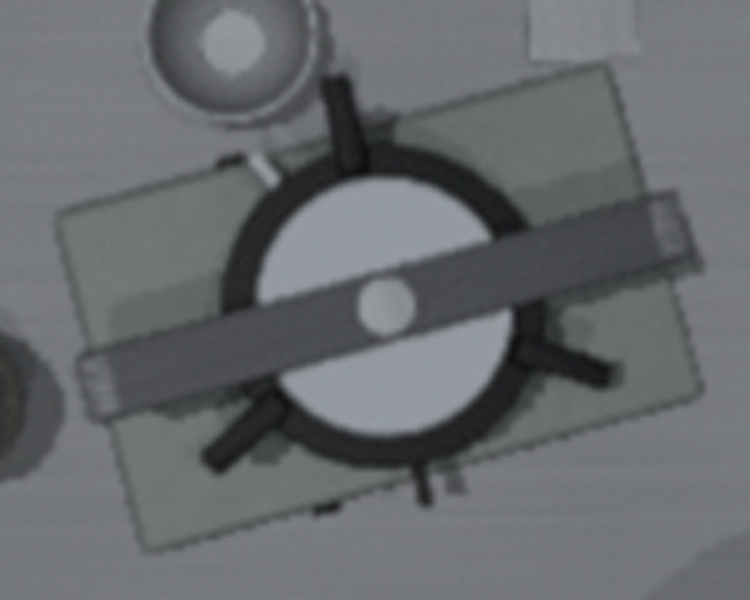

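```bash
cat > fit.py <<'E'
from h import *
from scipy.optimize import least_squares
def pts(q):
    x,y,w,th=q; P=lambda r,a,z:(x+r*np.cos(a+w),y+r*np.sin(a+w),z)
    F=lambda u,v,z:(x+u*np.cos(w)-v*np.sin(w),y+u*np.sin(w)+v*np.cos(w),z)
    return dict(a=P(122,4.14-th,136),b=P(122,6.234-th,136),c=P(122,8.328-th,136),tab=P(107,3.09-th,114),mark=P(107,.4426,90),nut=P(0,0,169),
     f1=F(100,165,30),f2=F(-100,165,30),f3=F(-100,-165,30),f4=F(100,-165,30),b1=F(18,157,163),b2=F(-18,157,163),b3=F(-18,-157,163),b4=F(18,-157,163))
def fit(obs,c,q0=(533,35,.25,0)):
    f=lambda q:np.concatenate([(proj(c,pts(q)[k])[0]-v) for k,v in obs.items()])
    s=least_squares(f,q0,loss="soft_l1",x_scale=[10,10,.1,.1]);return s.x,f(s.x).reshape(-1,2)
E
python3 - <<'E'
from fit import *
m=dict(a=(615,375),b=(335,76),c=(208,465),tab=(427,505),mark=(253,152),nut=(386,306),f1=(57,213),f2=(147,552),f3=(703,392),f4=(607,68),b1=(78,358),b2=(92,420),b3=(695,260),b4=(675,192))
obs={k:np.array([245+(v[0]-2)/5,175+(v[1]-2)/5]) for k,v in m.items()}
q,r=fit(obs,cal("top"));print(q,dict(zip(obs,r.round(1).tolist())))
d=pts(q)
for k in("a","b","c","tab"):print(k,np.round(d[k]))
# scene check
print({k:proj(cal("scene"),d[k])[0].round().tolist() for k in d})
for k,p,s in(("tin",(230,254),(404,220)),("jar",(420,213),(239,175))):
    print(k,atz(cal("top"),p,100).round())
E
```

```text
[5.37236196e+02 2.75295341e+01 2.47746785e-01 1.03456488e-03] {'a': [-0.6, 0.4], 'b': [-0.1, -0.4], 'c': [0.1, 0.5], 'tab': [0.2, 0.3], 'mark': [0.0, 0.3], 'nut': [0.3, -0.1], 'f1': [-1.2, -0.4], 'f2': [-1.0, 0.9], 'f3': [0.9, 1.3], 'f4': [0.9, -1.7], 'b1': [-1.0, -0.9], 'b2': [-0.1, 0.8], 'b3': [0.5, -0.6], 'b4': [0.6, -0.8]}
a [498. -88. 136.]
b [657.  51. 136.]
c [457. 119. 136.]
tab [432.   7. 114.]
{'a': [298.0, 165.0], 'b': [293.0, 203.0], 'c': [364.0, 184.0], 'tab': [337.0, 174.0], 'mark': [316.0, 220.0], 'nut': [318.0, 172.0], 'f1': [357.0, 253.0], 'f2': [386.0, 215.0], 'f3': [286.0, 186.0], 'f4': [249.0, 217.0], 'b1': [371.0, 192.0], 'b2': [376.0, 186.0], 'b3': [272.0, 158.0], 'b4': [265.0, 164.0]}
tin [494. 269. 100.]
jar [ 592. -239.  100.]
```

move_arm(rows=[[4.6,-3.6,-0.2,0,0],[4.6,-3.6,-0.2,0,0],[4.6,-3.6,-0.2,0,0],[4.6,-3.6,-0.2,0,0],[4.6,-3.6,-0.2,0,0],[4.6,-3.6,-0.2,0,0],[4.6,-3.6,-0.2,0,0],[4.6,-3.6,-0.2,0,0],[4.6,-3.6,-0.2,0,0],[4.4,-3.4,-0.2,0,0]])

```text
t: 2.25
ee_pos: [524.3, -82.6, 243.1]
orientation: [3.088, 0.575, 0.001]
ft_force: [0.8, -0.0, 0.4]
width: 0.5
grasp_force: 0.0
```

move_arm(rows=[[0,0,0,-10.5,0],[0,0,0,-10.5,0],[0,0,0,-10.5,0],[0,0,0,-10.5,0],[0,0,0,-10.5,0],[0,0,0,-10.5,0],[0,0,0,-10.5,0],[0,0,0,-10.5,0],[0,0,0,-10.5,0],[0,0,0,-10.5,0]])

```text
t: 3.5
ee_pos: [523.4, -84.4, 242.8]
orientation: [1.416, 2.804, 0.0]
ft_force: [0.1, -0.3, -0.0]
width: 0.3
grasp_force: 0.0
```

move_arm(rows=[[0,0,0,-10.5,0],[0,0,0,-10.5,0],[0,0,0,-10.5,0],[0,0,0,-10.5,0],[0,0,0,-5,0],[0,0,0,0,0]])

```text
t: 4.25
ee_pos: [523.4, -84.4, 242.8]
orientation: [0.191, 3.136, -0.0]
ft_force: [-0.1, 0.6, 0.8]
width: 0.7
grasp_force: 0.0
```

Run:
```python
from fit import *
o=get_obs();Rm=R.from_rotvec(o["orientation"]).as_matrix();print(o["t"],o["ee_pos"],np.degrees(np.arctan2(Rm[1,0],Rm[0,0])),o["qpos"],o["ft_force"],o["width"])
c=cal("wrist");im=optics.get_image("wrist");cv2.imwrite("pics/w1.png",im)
q=[537.2,27.5,.2477,.001];d=pts(q);print({k:proj(c,d[k])[0].round().tolist() for k in d})
np.save("w1.npy",np.array([c[2],*c[3]]))
```

```text
4.25 [523.41876751 -84.43305506 242.75787953] 173.02671691373652 [-1.82362275e-01  2.59601894e-01  1.82087026e+00 -3.45222827e-05
  1.06096699e+00 -1.63143500e+00] [-0.1309185   0.64243623  0.82061677] 0.7447832678139888
{'a': [307.0, 170.0], 'b': [481.0, 321.0], 'c': [572.0, 85.0], 'tab': [417.0, 67.0], 'mark': [505.0, 257.0], 'nut': [473.0, 214.0], 'f1': [577.0, 201.0], 'f2': [545.0, 24.0], 'f3': [243.0, 140.0], 'f4': [311.0, 295.0], 'b1': [668.0, 160.0], 'b2': [665.0, 114.0], 'b3': [262.0, 261.0], 'b4': [281.0, 299.0]}
```

View pics/w1.png

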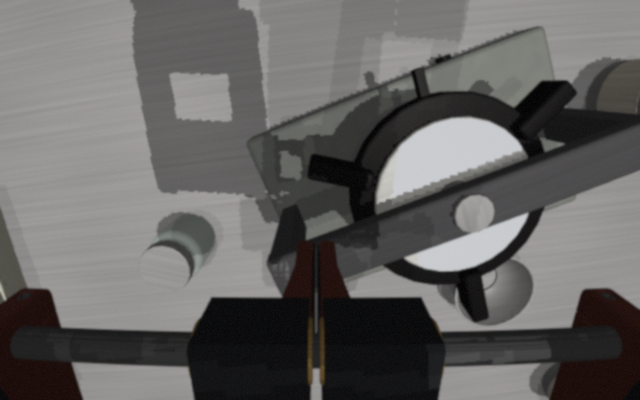

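move_arm(rows=[[0,0,3,6,0],[0,0,3,5.6,0],[0,0,2,0,0],[0,0,2,0,0],[0,0,1.5,0,0],[0,0,1.0,0,0],[0,0,1,0,0],[0,0,0,0,0]])

```text
t: 5.3
ee_pos: [523.1, -84.4, 107.2]
orientation: [-0.506, -3.1, -0.0]
ft_force: [-0.0, 0.6, 0.0]
width: 0.6
grasp_force: 0.0
```

move_arm(rows=[[0.2,0,0,0,0],[0.1,0,0,0,0],[0,0,0,0,0]])

```text
t: 5.68
ee_pos: [520.7, -83.5, 108.1]
orientation: [0.506, 3.1, -0.0]
ft_force: [0.2, -0.2, -0.3]
width: 0.4
grasp_force: 0.1
```

move_arm(rows=[[0.1,0,0,0,0],[0.1,0,0,0,0],[0,0,0,0,0]])

```text
t: 6.05
ee_pos: [520.0, -83.3, 108.1]
orientation: [0.505, 3.098, -0.0]
ft_force: [4.9, -2.3, -1.1]
width: 0.6
grasp_force: 2.6
```

move_arm(rows=[[0.4,-0.05,0,2,0],[0.78,-0.09,0,4,0],[0.97,-0.11,0,5,0],[0.97,-0.11,0,5,0],[0.97,-0.11,0,5,0]])

```text
t: 6.68
ee_pos: [481.3, -69.4, 108.2]
orientation: [1.065, 2.952, -0.0]
ft_force: [5.1, -3.8, -1.8]
width: 0.2
grasp_force: 3.0
```

```bash
cat > st.py <<'E'
from fit import *
def st(q=(537.2,27.5,.2477)):
    o=get_obs();Rm=R.from_rotvec(o["orientation"]).as_matrix();p=o["ee_pos"]
    d=p[:2]-q[:2];v=Rm[:2,:2].T@-d
    phi=np.degrees(np.arctan2(Rm[1,0],Rm[0,0]))
    print("t",o["t"],"p",p.round(1),"phi",phi.round(1),"r",np.hypot(*d).round(1),"fing ang(cutter)",(np.degrees(np.arctan2(d[1],d[0])-q[2])%360).round(1),"centre in tool",v.round(1),"F tool",(Rm.T@o["ft_force"]).round(1),"q6",o["qpos"][5].round(2))
E
python3 -c "
from st import *
st()"
```

```text
t 6.675 p [481.3 -69.4 108.2] phi 140.3 r 111.8 fing ang(cutter) 225.8 centre in tool [ 18.9 110.2] F tool [-6.4  0.3  1.8] q6 -1.04
```

move_arm(rows=[[0.97,-0.11,0,5,0],[0.97,-0.11,0,5,0],[0.97,-0.11,0,5,0],[0.97,-0.11,0,5,0],[0.97,-0.11,0,5,0],[0.97,-0.11,0,5,0],[0.97,-0.11,0,5,0],[0.97,-0.11,0,5,0],[0.97,-0.11,0,5,0],[0.97,-0.11,0,5,0]])

```text
t: 7.92
ee_pos: [427.0, 8.8, 108.1]
orientation: [2.214, 2.227, -0.0]
ft_force: [1.2, -6.7, 2.0]
width: 0.6
grasp_force: 3.6
```

```bash
python3 -c "
from st import *
st()"
```

```text
t 7.925 p [427.    8.8 108.1] phi 90.3 r 111.8 fing ang(cutter) 175.4 centre in tool [ 18.1 110.3] F tool [-6.8  1.2 -2. ] q6 -0.01
```

move_arm(rows=[[0.97,-0.11,0,5,0],[0.97,-0.11,0,5,0],[0.97,-0.11,0,5,0],[0.97,-0.11,0,5,0],[0.97,-0.11,0,5,0],[0.97,-0.11,0,5,0],[0.97,-0.11,0,5,0],[0.97,-0.11,0,5,0],[0.97,-0.11,0,5,0],[0.97,-0.11,0,5,0]])

```text
t: 9.18
ee_pos: [449.7, 99.6, 107.4]
orientation: [2.949, 1.083, -0.008]
ft_force: [-3.8, -5.9, 4.9]
width: 0.3
grasp_force: 3.7
```

```bash
python3 -c "
from st import *
st()"
```

```text
t 9.175 p [449.7  99.6 107.4] phi 40.3 r 113.4 fing ang(cutter) 126.3 centre in tool [ 20.  111.6] F tool [-6.7  2.  -4.9] q6 1.06
```

move_arm(rows=[[0.97,-0.08,0,5,0],[0.58,-0.04,0,3,0],[0,0,0,0,0],[-0.8,0,0,0,0],[0,0,-4,0,0],[0,0,-5,0,0],[0,0,-4,0,0],[0,0,0,0,0]])

```text
t: 10.18
ee_pos: [458.3, 106.9, 240.6]
orientation: [3.016, 0.878, 0.01]
ft_force: [0.6, 0.1, -1.5]
width: 0.6
grasp_force: 0.0
```

Run:
```python
from st import *
st()
optics.get_image("scene")
c=cal("top");im=optics.get_image("top");cv2.imwrite("pics/t2.png",cv2.resize(im[175:295,245:395],(750,600),interpolation=cv2.INTER_CUBIC))
print([ (r["point"],r["conf"]) for r in spotter.find_in("top","lug_b")])
for th in(2.1,2.18,2.25):
    d=pts([537.2,27.5,.2477,th]);print(th,{k:((proj(c,d[k])[0]-[245,175])*5+2).round().tolist() for k in "abc"})
```

```text
t 10.175 p [458.3 106.9 240.6] phi 32.5 r 111.9 fing ang(cutter) 120.6 centre in tool [ 24.  109.3] F tool [0.5 0.3 1.5] q6 1.21
[([328.2, 208.1], 0.97)]
2.1 {'a': [208.0, 467.0], 'b': [612.0, 378.0], 'c': [336.0, 74.0]}
2.18 {'a': [196.0, 452.0], 'b': [605.0, 396.0], 'c': [354.0, 71.0]}
2.25 {'a': [186.0, 438.0], 'b': [599.0, 411.0], 'c': [371.0, 69.0]}
```

View pics/t2.png

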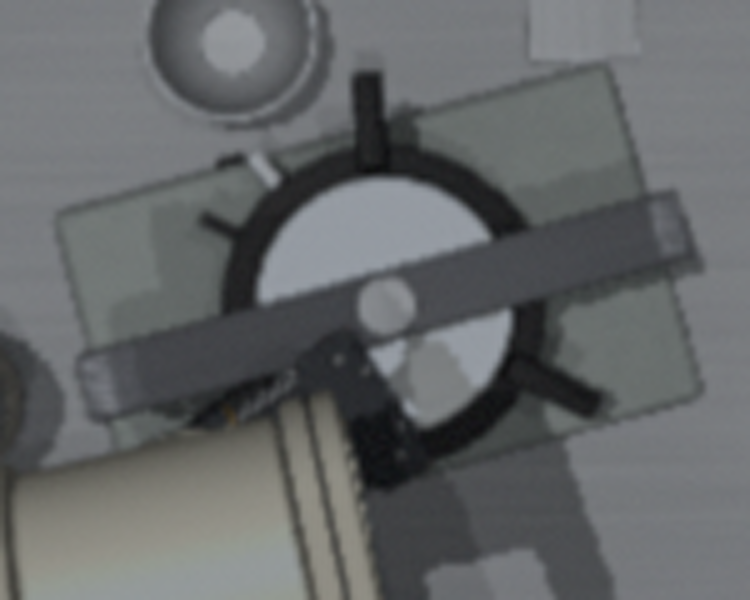

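move_arm(rows=[[-1.44,4.68,0,0,0],[-1.44,4.68,0,0,0],[-1.44,4.68,0,0,0],[-1.44,4.68,0,0,0],[0,0,0,-10.1,0],[0,0,0,-10.1,0],[0,0,0,-10.1,0],[0,0,0,-10.1,0],[0,0,0,-10.1,0],[0,0,0,-10.1,0]])

```text
t: 11.58
ee_pos: [507.4, -82.0, 235.6]
orientation: [-2.152, -2.284, 0.003]
ft_force: [-0.8, 0.3, 1.3]
width: 0.6
grasp_force: 0.0
```

move_arm(rows=[[0,0,0,-10.1,0],[0,0,0,-10.1,0],[0,0,0,-10.1,0],[0,0,0,-10.1,0],[0,0,0,-10.1,0],[0,0,0,-9.8,0],[0,0,0,0,0]])

```text
t: 12.45
ee_pos: [507.5, -82.0, 235.9]
orientation: [-0.725, -3.053, 0.0]
ft_force: [-0.1, -0.6, -0.3]
width: 0.4
grasp_force: 0.0
```

```bash
python3 -c "
from st import *
st()"
```

```text
t 12.45 p [507.5 -82.  235.9] phi 153.3 r 113.5 fing ang(cutter) 240.7 centre in tool [ 22.7 111.2] F tool [-0.1 -0.6  0.3] q6 -1.29
```

move_arm(rows=[[-0.2,0,3,0,0],[0,0,3,0,0],[0,0,2,0,0],[0,0,2,0,0],[0,0,1,0,0],[0,0,1,0,0],[0,0,0.8,0,0],[0,0,0,0,0]])

```text
t: 13.45
ee_pos: [510.2, -83.0, 109.3]
orientation: [-0.724, -3.056, 0.0]
ft_force: [-0.4, 0.1, 0.0]
width: 0.6
grasp_force: 0.0
```

move_arm(rows=[[0.2,0,0,0,0],[0.2,0,0,0,0],[0.1,0,0,0,0],[0.1,0,0,0,0],[0,0,0,0,0]])

```text
t: 14.08
ee_pos: [505.2, -80.4, 109.8]
orientation: [0.723, 3.057, 0.0]
ft_force: [-0.7, -1.5, -0.0]
width: 0.7
grasp_force: 0.2
```

```bash
python3 -c "
from st import *
st()"
```

```text
t 14.075 p [505.2 -80.4 109.8] phi 153.4 r 112.5 fing ang(cutter) 239.3 centre in tool [ 19.7 110.8] F tool [-0.1 -1.7  0. ] q6 -1.29
```

move_arm(rows=[[0.4,-0.04,0,2,0],[0.58,-0.06,0,3,0],[0.78,-0.09,0,4,0],[0.78,-0.09,0,4,0],[0.58,-0.06,0,3,0],[0.19,-0.02,0,1,0],[0,0,0,0,0]])

```text
t: 14.95
ee_pos: [476.4, -66.4, 110.1]
orientation: [1.166, 2.914, -0.002]
ft_force: [2.4, -8.7, -0.4]
width: 0.6
grasp_force: 3.2
```

```bash
python3 -c "
from st import *
st()"
```

```text
t 14.95 p [476.4 -66.4 110.1] phi 136.4 r 111.8 fing ang(cutter) 222.9 centre in tool [ 20.8 109.9] F tool [-7.7 -4.6  0.4] q6 -0.97
```

move_arm(rows=[[0.19,-0.02,0,1,0],[0.19,-0.02,0,1,0],[0.19,-0.02,0,1,0],[0.19,-0.02,0,1,0],[0.19,-0.02,0,1,0],[0,0,0,0,0]])

```text
t: 15.7
ee_pos: [469.0, -60.4, 110.1]
orientation: [1.292, 2.861, -0.002]
ft_force: [0.8, -9.5, 1.1]
width: 0.7
grasp_force: 3.6
```

```bash
python3 -c "
from st import *
st()"
```

```text
t 15.7 p [469.  -60.4 110.1] phi 131.4 r 111.3 fing ang(cutter) 218.0 centre in tool [ 20.8 109.3] F tool [-7.6 -5.7 -1. ] q6 -0.87
```

move_arm(rows=[[0.1,-0.01,0,0.5,0],[0.1,-0.01,0,0.5,0],[0.1,-0.01,0,0.5,0],[0,0,0,0,0]])

```text
t: 16.2
ee_pos: [466.8, -58.4, 110.1]
orientation: [1.329, 2.844, -0.002]
ft_force: [-0.1, -9.0, 0.8]
width: 0.2
grasp_force: 3.9
```

move_arm(rows=[[0.1,-0.01,0,0.5,0],[0.1,-0.01,0,0.5,0],[0,0,0,0,0]])

```text
t: 16.58
ee_pos: [465.8, -57.6, 110.1]
orientation: [1.353, 2.831, -0.003]
ft_force: [1.7, -14.0, -1.0]
width: 0.6
grasp_force: 5.9
```

```bash
python3 -c "
from st import *
st()"
```

```text
t 16.575 p [465.8 -57.6 110.1] phi 128.9 r 111.1 fing ang(cutter) 215.8 centre in tool [ 21.4 109. ] F tool [-11.9  -7.5   1. ] q6 -0.82
```

move_arm(rows=[[0.1,0,0,0,0],[0,0,0,0,0]])

```text
t: 16.82
ee_pos: [465.8, -57.5, 110.2]
orientation: [1.351, 2.83, -0.004]
ft_force: [3.4, -19.1, -3.1]
width: 0.5
grasp_force: 8.2
```

move_arm(rows=[[0.05,0,0,0,0],[0,0,0,0,0]])

```text
t: 17.08
ee_pos: [465.8, -57.5, 110.2]
orientation: [1.35, 2.829, -0.004]
ft_force: [3.8, -21.2, -4.1]
width: 0.3
grasp_force: 9.3
```

move_arm(rows=[[0,0,0,0,0],[-0.4,0,0,0,0],[-0.8,-0.2,0,0,0],[0,0,-3,0,0],[0,0,-5,0,0],[0,0,-5,0,0],[0,-5,0,0,0],[0,-5,0,0,0],[0,0,0,0,0]])

```text
t: 18.2
ee_pos: [389.5, -128.7, 239.7]
orientation: [-1.36, -2.831, 0.0]
ft_force: [0.6, 0.2, 0.5]
width: 0.3
grasp_force: 0.0
```

Run:
```python
from st import *
st()
c=cal("top");im=optics.get_image("top");cv2.imwrite("pics/t3.png",cv2.resize(im[175:295,245:395],(750,600),interpolation=cv2.INTER_CUBIC))
for th in(2.55,2.6,2.65):
    d=pts([537.2,27.5,.2477,th]);print(th,{k:((proj(c,d[k])[0]-[245,175])*5+2).round().tolist() for k in("a","b","c","tab","mark")})
```

```text
t 18.2 p [ 389.5 -128.7  239.7] phi 128.7 r 215.0 fing ang(cutter) 212.4 centre in tool [ 29.6 212.9] F tool [-0.3  0.6 -0.5] q6 -1.02
2.55 {'a': [156.0, 373.0], 'b': [558.0, 470.0], 'c': [441.0, 75.0], 'tab': [237.0, 164.0], 'mark': [253.0, 154.0]}
2.6 {'a': [153.0, 361.0], 'b': [550.0, 479.0], 'c': [452.0, 79.0], 'tab': [244.0, 157.0], 'mark': [253.0, 154.0]}
2.65 {'a': [151.0, 350.0], 'b': [541.0, 487.0], 'c': [464.0, 82.0], 'tab': [252.0, 150.0], 'mark': [253.0, 154.0]}
```

View pics/t3.png

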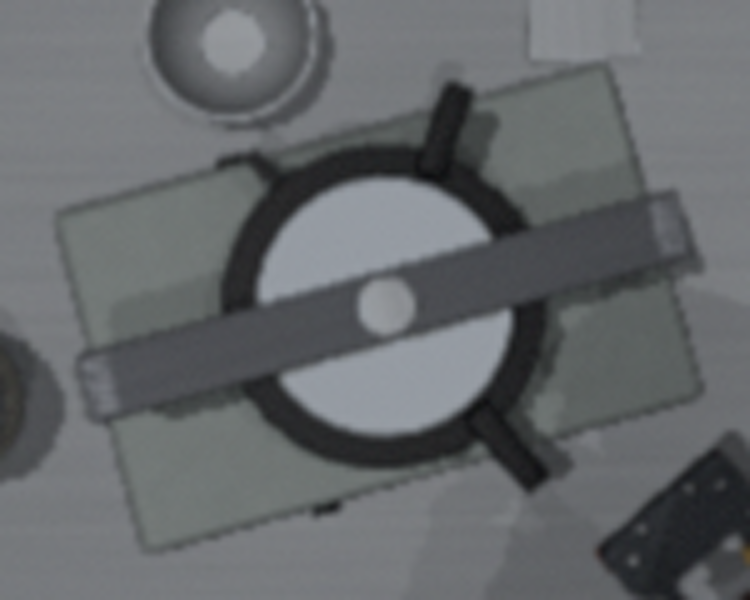

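The picture shows lug b's end at crop (540,487) and lug c's at (460,82), both where they should be for 2.65. The tab at about (255,155) covers the mark rib, and the bowl, spatula and tin have not moved.

```bash
python3 -c "
from workcell import close_job
print(close_job())"
```

```text
the job is handed in; nothing more can be done
None
```

The cutter is closed and handed in at about 18 s of the 51 s: the collar is at its stop (about 2.65 rad by the top camera) with the tab over the mark rib, nipped up at about 21 N for about 0.25 s, the bowl, spatula and tin looked unmoved in the final picture (the jar was outside it), and the arm is clear.

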